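# Book a pantry jar into the jar reader

### The arm

A 7-joint arm with a two-finger parallel gripper is mounted at the origin on the work surface. World frame = base frame: x ahead of the robot, y to its left, z up, the work surface at z = 0. Lengths are in m, angles in rad, forces in N, time in s.
With the tool pointing down it reaches from about 0.425 to 0.875 m from the base axis. Payload 4.7 kg.
Tool frame: the origin (TCP) lies midway between the tips of the shut fingers; the grasp point (between the pads) lies ctrl.grasp_offset behind it (ctrl.grasp_offset is the distance from the TCP to the grasp point, in m); z points along the fingers, y is the line along which they close (so a half turn about z gives the same grasp; the last joint's range is limited). The gripper opens to 87 mm and grips with 3 to 60 N. Pads are 19 mm wide; open, the fingers measure 117 mm over their backs; the gripper's body (75 mm by 190 mm) begins 51 mm behind the grasp point.
Start: joints at [-1.224, 0.321, -0.07, 1.45, 0.023, 1.371, -0.057], TCP at [0.212, 0.614, 0.201] pointing down, gripper open.
Joint ranges: [-2.86, 2.86], [-0.3, 2.09], [-1.38, 1.24], [0.06, 2.45], [-1.56, 4.7], [0.09, 2.05], [-2.69, 2.69]. Speed limits (rad/s): [2.57, 2.57, 3.14, 3.14, 3.14, 3.14, 3.14].

### API

Orientations are given as a rotation vector (axis times angle).
In Python, from bench import ctrl gives the robot as it stands. The module is installed in compiled form; this text tells all that it offers.
- The arm moves only by the tool jog_arm, never from a script. Its argument "moves" is one flat list of numbers, 7 for each row, row after row: the shift along the tool's x, y, z in units of 30 cm (1.0 is 30 cm), then the turn, a rotation vector about the tool's x, y, z in units of 60 degrees (1.0 is 60 degrees), then the gripper's target within -1 to 1 (fully open at 1, half-way at 0, shut at -1). In form: [x, y, z, wx, wy, wz, fingers, x, y, z, wx, wy, wz, fingers, ...]. A call has exactly 8 rows; each row is the pose to reach, as a shift and turn from the pose commanded when the call began, along the tool's axes at that moment; what a row does not reach only later rows make up. A row lasts 1/8 s, in which the tool goes at most 62.5 mm and 10.7 degrees, less where a joint would pass 70% of its speed; a pose out of reach is approached as far as the arm can. A call with a number of a shift or a turn outside -1 to 1 is refused whole. A call with a gripper value outside its range is refused whole. The fingers move at their own pace and stop on an object; "newtons" is the grip in N (left out, the last holds). Time passes only in rows, so rows that repeat a pose let the fingers close, or fill a call up. It gives the time, the measured TCP pose, the force, the opening and the grip force at its end, in the units of the state.
- ctrl.get_state(): the state, without advancing time (a new reading comes with each control period).
- ctrl.get_image(name): name is "scene" or "top" or "wrist"; returns a dict with "pixels" (480x640x3 uint8, red, green, blue), "fx", "fy", "cx", "cy" (pixels), "xyz" and "rotation" of the camera in the world; the wrist camera has in their place "tool_from_camera" (4x4, takes a point from camera to tool coordinates, whose origin is the TCP and whose axes are the flange's). Camera axes: x right, y up, looking along -z (the intrinsics and any distortion apply to the point x, -y, -z); pixel columns grow to the right and rows downward; lengths in m; the calibration is good to about 2 mm. A picture is of the moment at which its call begins: read the wrist's pose just before it. There is no depth.
- ctrl.close_job(): hands the job in; it is judged then, once.
The state is a dict: "time": time; "joint_positions": joint angles; "qd": joint speeds; "joint_torque": joint torques, N m; "position": TCP position; "tool_rot": TCP orientation; "ft_force": force on the tool from outside, world axes, zero at the start; "torque": the same for the moment, N m; "grip_width": opening from 0.0 (shut) to 1.0 (fully open); "grip_force": force on a finger pad.
Only numpy, scipy, OpenCV 4.12 (cv2) and the standard library are available. Lean on these libraries where they do the work, as an engineer would, in place of code of your own. Each camera call takes 0.05 s, during which the arm holds its last target. There are 200 camera calls.

### The job

On the kitchen counter, first turn the white storage jar standing on the reader's round pad so that its blue label squarely faces the reader head, and let go of it, standing upright in the middle of the pad. Then push the sliding leg that carries the head towards the jar until its white index line lies at the red mark, and keep holding it there against its spring while you slide the red cam lever fully shut. Finish while still holding the leg at the mark (do not let go or back off), with the jar still facing the head and the other things on the counter left alone.

Things in the scene. Friction and masses are not known exactly. Their poses are not given: they have to be found in the camera images.
- reader: Jar reader, a fixed low grey base 400 x 75 x 14 mm on the counter with a rail along it. Origin on the counter under the rail; its x axis points along the rail towards the jar pad, y across the rail (the robot's side of the rail), z up. x points roughly to the robot's left, give or take 0.3 rad. All 'reader' directions below are these axes; the leg, lever, mark and their points have the same axes.
- pad (a point): Centre of the top of the round black pad (radius 45 mm, top 18 mm above the counter) on which the jar stands, 170 mm along reader x from the reader's origin.
- jar_mid (a point): Centre (half-way up) of the white jar with a pale wooden lid: upright cylinder of radius 28 mm and height 120 mm, about 0.3 kg. z is its axis; its x axis points out through the middle of its blue label (25 mm wide), and a blue bar on the lid runs from the lid's centre the same way. The label faces the head when this x axis points along reader -x. It can be gripped across the sides anywhere and twisted on the pad.
- window (a point): Centre of the reader head's glass window, facing reader +x to the jar; the white head (34 x 56 mm, top 105 mm above the counter) is carried by the leg.
- plate_mid (a point): Centre of the leg's upright aluminium push plate: 12 mm thick along reader x, 100 mm wide along reader y, 44 mm high, top 92 mm above the counter, standing on the leg's black foot (foot top 48 mm above the counter, reaching 66 mm behind the plate's centre towards reader -x, 62 mm wide, and its middle 12 mm towards reader -y from the plate's middle). Push it from behind towards reader +x; the face behind is bare over the half at reader +y, where the lever is not.
- lever_face (a point): Middle of the flat +y face of the red cam lever's upright paddle, which stands on the foot behind the push plate (on its reader -x side). The paddle is 34 mm along reader x (its near edge 5 mm behind the plate's back face), 8 mm thick along reader y, from 48 to about 84 mm above the counter. Push this face towards reader -y to close. A tool that stands behind the plate can slide along the plate's back and push the paddle while it holds the leg.
- leg_index (a point): Outer end of the white index line on the leg's side (reader -y side); moves with the leg.
- mark_mid (a point): Middle of the top inner edge of the red mark clip on the rail's side; the clip is 10 mm wide along reader x. The leg is at the mark when leg_index and mark_mid have the same reader x, i.e. the index line lies within the width of the clip.
- leg (a joint): Slide of the leg, m: 0 at rest, grows towards the jar, stop at 0.105. A spring (about 2 N at rest, 30 N/m more) always pushes it back to 0; friction about 0.5 N. The lever does not stop it from springing back when it is let go.
- mark (a joint): Place of the red mark, as the value that joint leg must have to be at the mark, m (0.045 to 0.080). The clip is stiff (15 N); leave it be.
- lever (a joint): Slide of the red cam lever on the leg, m: 0 open, 0.036 fully closed at its stop, moves towards reader -y; friction about 2.5 N, stays where it is left.
- plain_jar: White jar without a label, radius 28 mm, 120 mm high, beyond the pad; origin under its centre. Leave alone.
- mug: White mug, radius 40 mm, 90 mm high, beyond the reader; origin under its centre. Leave alone.
- tumbler: Glass tumbler, radius 36 mm, 85 mm high, beyond the reader; origin under its centre. Leave alone.
- spoon: Spoon lying on the robot's side of the reader. Leave alone.
- bowl: White bowl, radius 65 mm, 60 mm high, on the left; origin under its centre. Leave alone.
- mug_b: Second white mug, on the left; origin under its centre. Leave alone.
- wineglass: Stemmed glass, 180 mm high, radius 36 mm, on the right; origin under its centre. Leave alone.

How it is judged:
By the outcome, as a careful person would: the job done as asked, in the order asked, and still so for the second after the job is handed in, while the arm keeps its last pose, push and grip.
It also fails if it takes over 54 s, if anything falls off the work surface, if the arm or the gripper's body presses on something with over 40 N, if the wrist force passes 120 N, or if a joint passes its speed limit or range.

## Working session

There is one attempt and no reset: what is moved stays moved. The work goes in short steps, Python scripts to look and compute and a tool call to move; the robot and the scene stay as the last step left them, time stands still between calls to the robot, and variables do not carry over. Pictures are saved under pics/ and viewed, at most 10 in all, crops included, and the job is handed in when it is done.

Besides the shell and the picture viewer there is one more tool, called after ">>>" as a command line: name --argument value ..., lists and objects as JSON in quotes. jog_arm: Moves the arm, as the interface text tells. Its arguments: {"type":"object","properties":{"moves":{"type":"array"},"newtons":{"type":"number"}},"required":["moves"]}

```bash
mkdir -p pics; cat > h.py <<'E'
import numpy as np, cv2
from scipy.spatial.transform import Rotation as R
from bench import ctrl
def cam(n):
    s=ctrl.get_state(); im=ctrl.get_image(n)
    if 'tool_from_camera' in im:
        T=np.array(im['tool_from_camera']); Rt=R.from_rotvec(s['tool_rot']).as_matrix()
        im['C']=Rt@T[:3,3]+s['position']; im['R']=Rt@T[:3,:3]
    else:
        im['C']=np.array(im['xyz']); r=np.array(im['rotation']); im['R']=r if r.shape==(3,3) else R.from_rotvec(r).as_matrix()
    return im
def ray(im,u,v):
    return im['R']@np.array([(u-im['cx'])/im['fx'],-(v-im['cy'])/im['fy'],-1.])
def onz(im,u,v,z):
    d=ray(im,u,v); return im['C']+d*(z-im['C'][2])/d[2]
def proj(im,p):
    q=im['R'].T@(np.array(p)-im['C']); return np.array([im['cx']+im['fx']*q[0]/-q[2], im['cy']+im['fy']*q[1]/q[2]])
def save(im,f): cv2.imwrite('pics/'+f,im['pixels'][:,:,::-1])
def mask(im,lo,hi):
    return cv2.inRange(cv2.cvtColor(im['pixels'],cv2.COLOR_RGB2HSV),np.array(lo),np.array(hi))
def blobs(m,amin=8):
    n,l,st,c=cv2.connectedComponentsWithStats(m)
    return [(st[i].tolist(),c[i].round(1).tolist()) for i in range(1,n) if st[i][4]>=amin]
def show():
    s=ctrl.get_state()
    for k in('time','position','tool_rot','ft_force','grip_width','grip_force'): print(k,np.round(s[k],4))
E
python3 - <<'E'
from h import *
show(); print(ctrl.grasp_offset, R.from_rotvec(ctrl.get_state()['tool_rot']).as_matrix().round(3))
for n in('scene','top','wrist'):
    im=cam(n); save(im,n+'0.png'); print(n,{k:v for k,v in im.items() if k!='pixels' and k!='rotation'})
    print('blue',blobs(mask(im,(100,100,40),(130,255,255)),15)); print('red',blobs(cv2.bitwise_or(mask(im,(0,130,60),(8,255,255)),mask(im,(172,130,60),(180,255,255))),15))
E
```

```text
time 0.0
position [0.2122 0.6137 0.1999]
tool_rot [-5.203e-01 -3.098e+00  3.000e-03]
ft_force [-0.724   0.2525  0.6906]
grip_width 1.0017
grip_force 0.0
0.0187 [[-0.945  0.327 -0.001]
 [ 0.327  0.945 -0.002]
 [-0.    -0.002 -1.   ]]
scene {'fx': 530.7222477508622, 'fy': 530.7222477508622, 'cx': 324.72035898459677, 'cy': 233.6915139984132, 'xyz': array([ 1.16329018, -0.99178011,  0.89606366]), 'C': array([ 1.16329018, -0.99178011,  0.89606366]), 'R': array([[ 0.88109813, -0.2554341 ,  0.39801947],
       [ 0.47250403,  0.5113115 , -0.71784434],
       [-0.02015001,  0.82055711,  0.57120925]])}
blue [([338, 317, 50, 78, 2950], [361.9, 358.3])]
red [([318, 261, 7, 9, 51], [320.8, 265.1]), ([278, 269, 10, 20, 141], [282.1, 279.3])]
top {'fx': 619.2481901752014, 'fy': 619.2481901752014, 'cx': 316.1081346589692, 'cy': 241.05452928085688, 'xyz': array([0.37023749, 0.02457593, 1.5538182 ]), 'C': array([0.37023749, 0.02457593, 1.5538182 ]), 'R': array([[ 0.00473642,  0.98720246, -0.15940157],
       [-0.99998174,  0.00527398,  0.00294946],
       [ 0.0037524 ,  0.15938469,  0.98720942]])}
blu
[... 236 characters left out ...]
611306816, 'fy': 387.9331611306816, 'cx': 319.9311370991694, 'cy': 238.3005264212866, 'tool_from_camera': array([[-7.05912432e-04,  9.65755066e-01,  2.59454532e-01,
         7.12065352e-02],
       [ 9.99999428e-01,  8.90099691e-04, -5.92420785e-04,
         5.05547669e-04],
       [-8.03073773e-04,  2.59453965e-01, -9.65755142e-01,
        -1.83889294e-01],
       [ 0.00000000e+00,  0.00000000e+00,  0.00000000e+00,
         1.00000000e+00]]), 'C': array([0.14514383, 0.63784976, 0.38393878]), 'R': array([[ 0.32731928, -0.91262516, -0.24490285],
       [ 0.94491329,  0.3158662 ,  0.08583363],
       [-0.0009774 , -0.25950696,  0.96574074]])}
blue [([82, 331, 1, 15, 15], [82.0, 338.0])]
red []
```

View pics/top0.png

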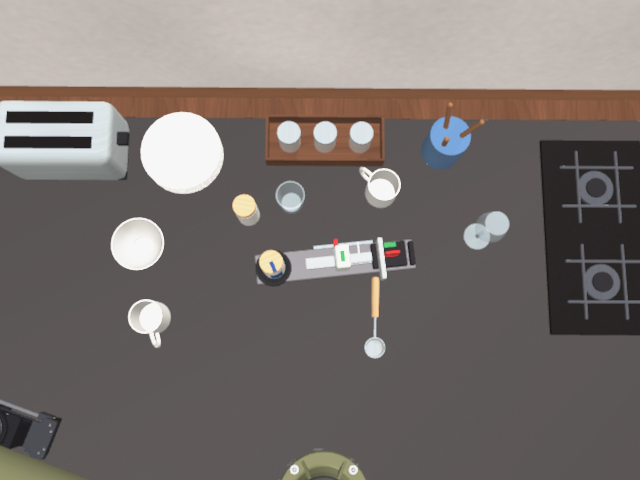

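View pics/scene0.png

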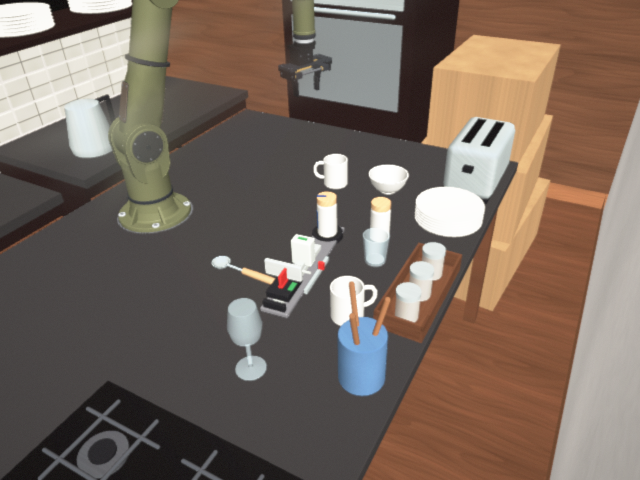

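The top view shows the jar on its pad at about (271,265), the lid bar pointing down-right, the reader running to (415,255), the plate at (382,258), the red lever at (392,253) and the red clip at (335,241). I'll enlarge the reader and take coarse positions.

```bash
python3 - <<'E'
from h import *
im=cam('top')
c=im['pixels'][210:310,240:430,::-1]; cv2.imwrite('pics/topc.png',cv2.resize(c,None,fx=4,fy=4,interpolation=cv2.INTER_CUBIC))
# wood lid blob
print('lid',blobs(mask(im,(10,60,120),(28,255,255)),30))
print('lidc',onz(im,272,264,.138),'clip',onz(im,335,241.4,.02),'lever',onz(im,391.8,253,.084))
print('plate', onz(im,380,238,.092),onz(im,384,277,.092),'base',onz(im,414,242,.014),onz(im,415,269,.014),onz(im,257,283,.014),onz(im,254,254,.014))
for n,a,b,z in(('plain',245,202,.12),('mug',382,192,0.09),('tumb',290,197,.085),('spoon',375,300,0),('wg',497,224,.18)): print(n,onz(im,a,b,z).round(3))
E
```

```text
lid [([0, 86, 640, 74, 19231], [346.4, 107.5]), ([232, 194, 24, 24, 434], [243.6, 205.2]), ([259, 249, 24, 25, 391], [270.2, 260.5]), ([371, 276, 9, 42, 352], [374.8, 296.1])]
lidc [0.5448087  0.12161027 0.138     ] clip [ 0.61727345 -0.02741128  0.02      ] lever [ 0.57951877 -0.16145695  0.084     ]
plate [ 0.61449715 -0.13271659  0.092     ] [ 0.52083944 -0.14110254  0.092     ] base [ 0.61777165 -0.22669266  0.014     ] [ 0.54936196 -0.22779549  0.014     ] [0.51225665 0.16669194 0.014     ] [0.58512899 0.17567164 0.014     ]
plain [0.695 0.189 0.12 ]
mug [ 0.728 -0.139  0.09 ]
tumb [0.716 0.084 0.085]
spoon [ 0.472 -0.128  0.   ]
wg [ 0.633 -0.388  0.18 ]
```

View pics/topc.png

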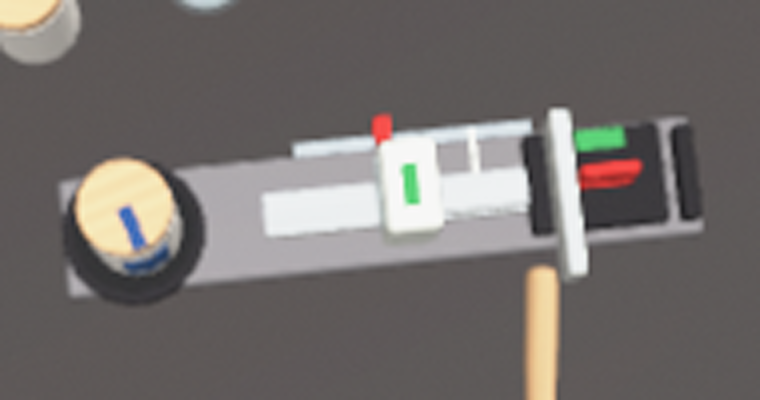

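The crop shows the lid bar at (127,205)→(140,248), pointing mostly towards the robot, with the lever right of the plate and its bare half below it. The jar needs a turn of roughly +78° about world z. I'm moving over the jar to measure it closely.

>>> jog_arm --moves '[-0.13,-0.1,0,0,0,0.15,1,-0.26,-0.2,0,0,0,0.29,1,-0.4,-0.3,0,0,0,0.44,1,-0.53,-0.39,0,0,0,0.58,1,-0.66,-0.49,0,0,0,0.73,1,-0.79,-0.59,0,0,0,0.875,1,-0.79,-0.59,0,0,0,0.875,1,-0.79,-0.59,0,0,0,0.875,1]'

```text
time: 1.2
position: [0.378, 0.3702, 0.2011]
tool_rot: [-1.835, -2.549, -0.0]
ft_force: [-0.2, -0.1, 0.1]
grip_width: 0.998
grip_force: 0.0
```

```bash
cat >> h.py <<'E'
def plan(p,ang):
    "shift/turn in jog units to TCP p with tool x at world angle ang (deg), tool down; from the measured pose"
    s=ctrl.get_state(); A=R.from_rotvec(s['tool_rot']); a=np.radians(ang)
    B=R.from_matrix(np.array([[np.cos(a),np.sin(a),0],[np.sin(a),-np.cos(a),0],[0,0,-1]]).astype(float))
    print('plan',(A.inv().apply(np.array(p)-s['position'])/.3).round(4),((A.inv()*B).as_rotvec()/np.radians(60)).round(4))
E
python3 - <<'E'
from h import *
show(); plan((.545,.122,.2),56)
E
```

```text
time 1.2
position [0.378  0.3702 0.2011]
tool_rot [-1.8351e+00 -2.5489e+00 -5.0000e-04]
ft_force [-0.2489 -0.0924  0.094 ]
grip_width 0.9978
grip_force 0.0
plan [-0.9612  0.2654  0.0027] [-5.000e-04 -6.000e-04  8.749e-01]
```

>>> jog_arm --moves '[-0.16,0.04,0,0,0,0.15,1,-0.32,0.09,0,0,0,0.29,1,-0.48,0.13,0,0,0,0.44,1,-0.64,0.18,0,0,0,0.58,1,-0.8,0.22,0,0,0,0.73,1,-0.96,0.265,0,0,0,0.875,1,-0.96,0.265,0,0,0,0.875,1,-0.96,0.265,0,0,0,0.875,1]'

```text
time: 2.2
position: [0.5444, 0.1239, 0.2007]
tool_rot: [-2.771, -1.478, 0.001]
ft_force: [-0.5, 0.3, -0.3]
grip_width: 0.996
grip_force: 0.0
```

```bash
python3 - <<'E'
from h import *
show(); im=cam('wrist'); save(im,'w1.png')
print(im['C'],im['R'].tolist())
print('blue',blobs(mask(im,(100,100,40),(130,255,255)),15)); print('lid',blobs(mask(im,(10,60,120),(28,255,255)),100)); print('black', )
E
```

```text
time 2.2
position [0.5444 0.1239 0.2007]
tool_rot [-2.7709e+00 -1.4781e+00  8.0000e-04]
ft_force [-0.5412  0.3269 -0.2585]
grip_width 0.996
grip_force 0.0
[0.58410194 0.18325797 0.38456155] [[0.8301424454604754, 0.5379912880242516, 0.14638611359997747], [-0.5575473142306194, 0.802013825397335, 0.214277428269412], [-0.002124297324181589, -0.25949797278887743, 0.9657413160258489]]
blue [([301, 236, 32, 38, 482], [316.9, 254.1])]
lid [([402, 0, 95, 74, 949], [433.0, 44.6]), ([605, 0, 35, 81, 1025], [625.4, 25.3]), ([287, 192, 81, 73, 562], [325.3, 208.0]), ([83, 295, 40, 69, 1400], [98.5, 329.5]), ([518, 295, 40, 69, 1364], [541.7, 329.6]), ([286, 376, 354, 22, 6187], [474.6, 388.5])]
black
```

View pics/w1.png

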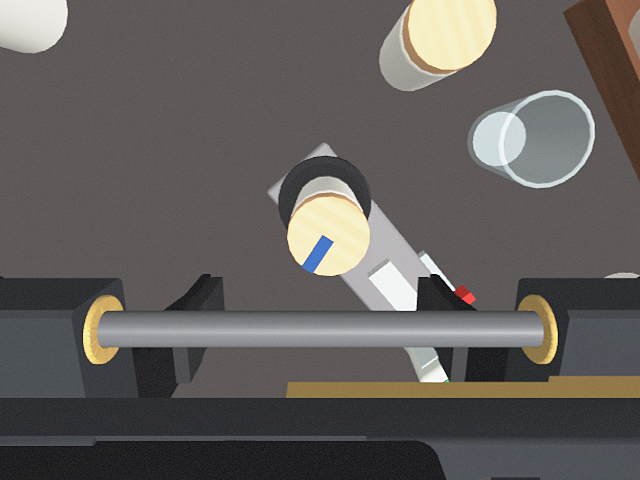

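The wrist view shows the lid circle centred near (329,235) with its bar running to (308,270), plus the pad, base end and red clip. I'll fit these.

```bash
python3 - <<'E'
from h import *
im=cam('wrist'); hsv=cv2.cvtColor(im['pixels'],cv2.COLOR_RGB2HSV)
lid=cv2.inRange(hsv,np.array((12,25,200)),np.array((35,120,255))); blue=mask(im,(100,100,40),(130,255,255))
roi=np.zeros_like(lid); roi[180:290,270:385]=255
m=(lid|blue)&roi; m=cv2.morphologyEx(m,cv2.MORPH_CLOSE,np.ones((5,5)))
c=max(cv2.findContours(m,0,1)[0],key=cv2.contourArea); h=cv2.convexHull(c)
P=np.array([onz(im,*q,.138)[:2] for q in h[:,0]]); (cx,cy),r=cv2.minEnclosingCircle(P.astype(np.float32)); print('lid',cx,cy,r,cv2.fitEllipse(h))
ys,xs=np.nonzero(blue&roi); B=np.array([onz(im,x,y,.138)[:2] for x,y in zip(xs,ys)])
b=B.mean(0); print('bar ctr',b, 'ang centre->bar',np.degrees(np.arctan2(*(b-[cx,cy])[::-1])))
w,V=np.linalg.eigh(np.cov((B-b).T)); v=V[:,1]; v=v*np.sign(v@(b-[cx,cy])); print('pca',np.degrees(np.arctan2(v[1],v[0])),np.sqrt(12*w))
t=cam('top'); g=cv2.cvtColor(t['pixels'],cv2.COLOR_RGB2HSV)
print('base hsv',g[258,300],g[270,360],'counter',g[330,260])
np.save('/tmp/t.npy',t['pixels'])
# base edges: along columns 300..370 (robot-side edge), gradient in rows 262..290
G=cv2.GaussianBlur(cv2.cvtColor(t['pixels'],cv2.COLOR_RGB2GRAY).astype(np.float32),(3,3),0)
pts=[]
for x in list(range(296,330))+list(range(350,372)):
    col=G[264:292,x]; d=np.diff(col); k=int(np.argmin(d)); 
    if 0<k<len(d)-1:
        a,b2,c2=d[k-1:k+2]; pts.append(onz(t,x,264+k+.5+.5*(a-c2)/(a-2*b2+c2),.014)[:2])
l=cv2.fitLine(np.array(pts,np.float32),cv2.DIST_HUBER,0,.0005,.0005).ravel(); print('edge',l,'x axis ang',np.degrees(np.arctan2(l[1],l[0])), 'res',np.std((np.array(pts)-l[2:])@np.array([-l[1],l[0]])))
E
```

```text
lid 0.5521833896636963 0.12770898640155792 0.028563909232616425 ((328.6486511230469, 234.3495635986328), (82.64253997802734, 84.04743194580078), 174.18141174316406)
bar ctr [0.53899304 0.12054758] ang centre->bar -151.5012296669092
pca -156.63896576162023 [0.00844298 0.0263929 ]
base hsv [150   5 169] [165   6 171] counter [ 30  65 137]
edge [ 0.10885354 -0.9940578   0.5315942  -0.02492025] x axis ang -83.75076 res 0.008112498386641867
```

```bash
python3 - <<'E'
from h import *
t=cam('top'); t['pixels']=cv2.imread('pics/top0.png')[:,:,::-1].copy()
G=cv2.cvtColor(t['pixels'],cv2.COLOR_RGB2GRAY).astype(np.float32)
def edge(cols,r0,r1,sg):
    pts=[]
    for x in cols:
        y0=r0(x); d=sg*np.diff(G[y0:y0+r1,x]); k=int(np.argmax(d))
        if 0<k<len(d)-1:
            a,b,c=d[k-1:k+2]; pts.append(onz(t,x,y0+k+.5+.5*(a-c)/(a-2*b+c),.014)[:2])
    p=np.array(pts,np.float32); l=cv2.fitLine(p,cv2.DIST_HUBER,0,.0003,.0003).ravel(); r=(p-l[2:])@np.array([-l[1],l[0]])
    p=p[abs(r)<.003]; l=cv2.fitLine(p,cv2.DIST_HUBER,0,.0003,.0003).ravel(); r=(p-l[2:])@np.array([-l[1],l[0]])
    print(l,np.degrees(np.arctan2(l[1],l[0]))%180,r.std(),len(p))
edge(range(292,368),lambda x:int(283-(x-257)*14/158)-7,14,-1)
edge(range(285,312),lambda x:int(253-(x-257)*14/158)-7,14,1)
im=cam('wrist'); blue=mask(im,(100,100,40),(130,255,255)); c=max(cv2.findContours(blue,0,1)[0],key=cv2.contourArea)
q=cv2.boxPoints(cv2.minAreaRect(c)); W=np.array([onz(im,*p,.138)[:2] for p in q]); print(q.round(1).tolist())
for i in range(4):
    d=W[(i+1)%4]-W[i]; print(np.hypot(*d).round(4),np.degrees(np.arctan2(d[1],d[0])).round(1))
t0=mask(t,(100,100,40),(130,255,255)); print(blobs(t0[255:285,255:290]))
E
```

```text
[ 1.08070925e-01 -9.94143188e-01  5.28736949e-01  6.20026112e-05] 96.20413 0.00016192254 76
[ 0.11438226 -0.9934368   0.5949564   0.06409537] 96.568 0.00027516182 27
[[300.3999938964844, 265.8999938964844], [321.79998779296875, 233.8000030517578], [332.6000061035156, 241.10000610351562], [311.20001220703125, 273.20001220703125]]
0.0265 23.3
0.0087 -68.4
0.0266 -156.3
0.0089 110.7
[([15, 7, 6, 10, 25], [17.7, 11.3]), ([16, 17, 11, 6, 19], [22.1, 19.9])]
```

```bash
python3 - <<'E'
from h import *
im=cam('wrist'); V=cv2.cvtColor(im['pixels'],cv2.COLOR_RGB2GRAY)
m=cv2.inRange(V,0,60); m[285:]=0; m[:140]=0; m[:,:265]=0; m[:,385:]=0
c=max(cv2.findContours(m,0,1)[0],key=cv2.contourArea)[:,0]
W=np.array([onz(im,*p,.018)[:2] for p in c])
J=np.array([.5522,.1277])
# outer pad points: keep convex hull upper side, algebraic circle fit
h=cv2.convexHull(c)[:,0]; h=h[h[:,1]<225]; P=np.array([onz(im,*p,.018)[:2] for p in h])
A=np.c_[2*P,np.ones(len(P))]; s=np.linalg.lstsq(A,(P**2).sum(1),rcond=None)[0]; print('pad',s[:2],np.sqrt(s[2]+s[0]**2+s[1]**2),len(P),h.tolist())
# jar body bottom: expected projected ellipses if jar at J
print('base at J centre',proj(im,[*J,.018]),'lid at J',proj(im,[*J,.138]))
print('if at pad', proj(im,[*s[:2],.138]))
t=cam('top');print('pad in top',onz(t,240+135/4,210+232/4,.018),'lid in top',onz(t,240+126/4,210+200/4,.138))
E
```

```text
pad [0.54757949 0.12447224] 0.04384949806283358 19 [[329, 163], [342, 165], [349, 171], [362, 184], [367, 192], [369, 200], [369, 208], [368, 212], [366, 218], [280, 217], [278, 209], [278, 195], [280, 187], [281, 184], [282, 183], [293, 173], [302, 168], [311, 164], [317, 163]]
base at J centre [324.81226157 202.72909762] lid at J [326.8009044 233.9105656]
if at pad [323.68839357 241.6187723 ]
pad in top [0.54958269 0.12530951 0.018     ] lid in top [0.55408173 0.12291121 0.138     ]
```

Reader x lies at 96.3° by both base edges. The label is at −156.5°, so the jar turns by +72.7°. The jar centre is about (0.551, 0.127), on the rail axis and the pad. Descend and grip.

>>> jog_arm --moves '[0.021,0.012,0.08,0,0,0,1,0.021,0.012,0.18,0,0,0,1,0.021,0.012,0.28,0,0,0,1,0.021,0.012,0.367,0,0,0,1,0.021,0.012,0.367,0,0,0,1,0.021,0.012,0.367,0,0,0,1,0.021,0.012,0.367,0,0,0,-0.2,0.021,0.012,0.367,0,0,0,-0.6]' --newtons 15

```text
time: 3.55
position: [0.5522, 0.125, 0.092]
tool_rot: [2.775, 1.473, 0.003]
ft_force: [0.2, -0.5, -0.2]
grip_width: 0.851
grip_force: 0.0
```

>>> jog_arm --moves '[0,0,0,0,0,0,-0.6,0,0,0,0,0,0,-0.6,0,0,0,0,0,0,-0.6,0,0,0,0,0,0,-0.6,0,0,0,0,0,0,-0.6,0,0,0,0,0,0,-0.6,0,0,0,0,0,0,-0.6,0,0,0,0,0,0,-0.6]'

```text
time: 4.55
position: [0.5516, 0.1248, 0.0911]
tool_rot: [-2.775, -1.473, -0.0]
ft_force: [0.3, 0.8, 2.4]
grip_width: 0.628
grip_force: 15.0
```

>>> jog_arm --moves '[0,0,0,0,0,-0.08,-0.6,0,0,0,0,0,-0.17,-0.6,0,0,0,0,0,-0.26,-0.6,0,0,0,0,0,-0.35,-0.6,0,0,0,0,0,-0.44,-0.6,0,0,0,0,0,-0.53,-0.6,0,0,0,0,0,-0.6,-0.6,0,0,0,0,0,-0.6,-0.6]'

```text
time: 5.55
position: [0.5519, 0.1248, 0.0911]
tool_rot: [2.184, 2.257, 0.001]
ft_force: [0.4, 0.2, 2.6]
grip_width: 0.627
grip_force: 15.0
```

>>> jog_arm --moves '[0,0,0,0,0,-0.08,-0.6,0,0,0,0,0,-0.17,-0.6,0,0,0,0,0,-0.26,-0.6,0,0,0,0,0,-0.35,-0.6,0,0,0,0,0,-0.44,-0.6,0,0,0,0,0,-0.53,-0.6,0,0,0,0,0,-0.612,-0.6,0,0,0,0,0,-0.612,-0.6]'

```text
time: 6.55
position: [0.5519, 0.1246, 0.0911]
tool_rot: [1.364, 2.829, 0.001]
ft_force: [0.3, -0.1, 2.1]
grip_width: 0.626
grip_force: 15.0
```

```bash
python3 - <<'E'
from h import *
show(); s=ctrl.get_state(); print(np.degrees(np.arctan2(*R.from_rotvec(s['tool_rot']).as_matrix()[1::-1,0])))
E
```

```text
time 6.55
position [0.5519 0.1246 0.0911]
tool_rot [1.3638e+00 2.8295e+00 6.0000e-04]
ft_force [ 0.3225 -0.0939  2.1324]
grip_width 0.6257
grip_force 14.9966
128.53363487007346
```

>>> jog_arm --moves '[0,0,0,0,0,0,0.5,0,0,0,0,0,0,1,0,0,0,0,0,0,1,0,0,0,0,0,0,1,0,0,0,0,0,0,1,0,0,-0.12,0,0,0,1,0,0,-0.25,0,0,0,1,0,0,-0.367,0,0,0,1]'

```text
time: 7.55
position: [0.5516, 0.1247, 0.2025]
tool_rot: [1.361, 2.831, 0.001]
ft_force: [-0.3, -0.3, 0.3]
grip_width: 1.0
grip_force: 0.0
```

>>> jog_arm --moves '[0,0,0,0,0,0.17,1,0,0,0,0,0,0.34,1,0,0,0,0,0,0.5,1,0,0,0,0,0,0.54,1,0,0,0,0,0,0.54,1,0,0,0,0,0,0.54,1,0,0,0,0,0,0.54,1,0,0,0,0,0,0.54,1]'

```text
time: 8.55
position: [0.5516, 0.1247, 0.2011]
tool_rot: [2.097, 2.339, 0.0]
ft_force: [-0.1, -0.1, -0.0]
grip_width: 0.995
grip_force: 0.0
```

```bash
python3 - <<'E'
from h import *
show(); im=cam('wrist'); save(im,'w2.png')
blue=mask(im,(100,100,40),(130,255,255)); print(blobs(blue))
c=max(cv2.findContours(blue,0,1)[0],key=cv2.contourArea)
q=cv2.boxPoints(cv2.minAreaRect(c)); W=np.array([onz(im,*p,.138)[:2] for p in q]); print(q.round(1).tolist())
for i in range(4):
    d=W[(i+1)%4]-W[i]; print(np.hypot(*d).round(4),np.degrees(np.arctan2(d[1],d[0])).round(1))
E
```

```text
time 8.55
position [0.5516 0.1247 0.2011]
tool_rot [2.0967e+00 2.3395e+00 2.0000e-04]
ft_force [-0.1457 -0.0738 -0.0412]
grip_width 0.995
grip_force 0.0
[([314, 246, 12, 37, 444], [319.5, 264.0]), ([82, 331, 1, 15, 15], [82.0, 338.0])]
[[314.0, 246.0], [325.0, 246.0], [325.0, 282.0], [314.0, 282.0]]
0.0073 6.2
0.0255 -83.6
0.0075 -173.8
0.0255 96.0
```

View pics/w2.png

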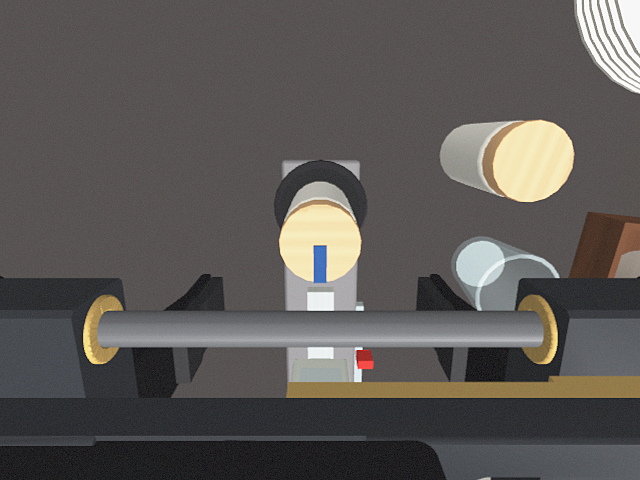

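The bar now runs straight down at (319.5,246→282), measuring −83.6° against the −83.7° target. I'm checking the jar's centring: lid centre near (320,241), pad near (321,206).

```bash
python3 - <<'E'
from h import *
im=cam('wrist'); px=im['pixels']; hsv=cv2.cvtColor(px,cv2.COLOR_RGB2HSV)
lid=cv2.inRange(hsv,np.array((12,25,200)),np.array((35,120,255)))|mask(im,(100,100,40),(130,255,255))
lid[:190]=0; lid[295:]=0; lid[:,:265]=0; lid[:,380:]=0
lid=cv2.morphologyEx(lid,cv2.MORPH_CLOSE,np.ones((5,5)))
h=cv2.convexHull(max(cv2.findContours(lid,0,1)[0],key=cv2.contourArea)); e=cv2.fitEllipse(h); L=onz(im,*e[0],.138)
G=cv2.cvtColor(px,cv2.COLOR_RGB2GRAY).astype(int); P=[]
for y in range(178,224,2):
    r=G[y]; dk=np.nonzero(r[265:380]<45)[0]+265; 
    P+= [onz(im,dk[0]-.5,y,.018)[:2],onz(im,dk[-1]+.5,y,.018)[:2]]
for x in range(306,336,3):
    dk=np.nonzero(G[150:185,x]<45)[0]+150; P.append(onz(im,x,dk[0]-.5,.018)[:2])
P=np.array(P); s=np.linalg.lstsq(np.c_[2*P,np.ones(len(P))],(P**2).sum(1),rcond=None)[0]; rad=np.sqrt(s[2]+s[0]**2+s[1]**2)
a=np.radians(96.3); X=np.array([np.cos(a),np.sin(a)]); Y=np.array([-X[1],X[0]])
d=L[:2]-s[:2]; print('lid',e,L,'pad',s[:2],rad,np.std(np.hypot(*(P-s[:2]).T)),'jar-pad in reader',d@X,d@Y)
print(G[200,268:290])
E
```

```text
Traceback (most recent call last):
IndexError: index 0 is out of bounds for axis 0 with size 0
```

```bash
cat > pad.py <<'E'
from h import *
im=cam('wrist'); px=im['pixels']; hsv=cv2.cvtColor(px,cv2.COLOR_RGB2HSV)
lid=cv2.inRange(hsv,np.array((12,25,200)),np.array((35,120,255)))|mask(im,(100,100,40),(130,255,255))
lid[:190]=0; lid[295:]=0; lid[:,:265]=0; lid[:,380:]=0
lid=cv2.morphologyEx(lid,cv2.MORPH_CLOSE,np.ones((5,5)))
h=cv2.convexHull(max(cv2.findContours(lid,0,1)[0],key=cv2.contourArea)); e=cv2.fitEllipse(h); L=onz(im,*e[0],.138)
G=cv2.cvtColor(px,cv2.COLOR_RGB2GRAY).astype(int); print(G[200,268:290],G[155:175,320])
P=[]
for y in range(185,224,2):
    dk=np.nonzero(G[y,265:380]<62)[0]+265
    P+= [onz(im,dk[0]-.5,y,.018)[:2],onz(im,dk[-1]+.5,y,.018)[:2]]
for x in range(306,336,3):
    dk=np.nonzero(G[150:185,x]<62)[0]+150; P.append(onz(im,x,dk[0]-.5,.018)[:2])
P=np.array(P); s=np.linalg.lstsq(np.c_[2*P,np.ones(len(P))],(P**2).sum(1),rcond=None)[0]; rad=np.sqrt(s[2]+s[0]**2+s[1]**2)
a=np.radians(96.3); X=np.array([np.cos(a),np.sin(a)]); Y=np.array([-X[1],X[0]])
d=L[:2]-s[:2]; print('lid',e,L,'pad',s[:2],rad,np.std(np.hypot(*(P-s[:2]).T)),'jar-pad in reader',d@X,d@Y)
E
python3 pad.py
```

```text
[85 82 86 82 85 87 68 47 59 55 59 59 56 54 58 50 51 57 50 49 54 50] [81 87 86 85 66 34 55 60 56 62 58 59 52 53 55 55 56 47 61 58]
lid ((319.81005859375, 240.63388061523438), (81.30270385742188, 83.9271240234375), 2.4895644187927246) [0.55095794 0.12835357 0.138     ] pad [0.55092838 0.12924129] 0.04401845286698197 0.00048146201777767304 jar-pad in reader -0.0008855977683943472 6.803008259772755e-05
```

The jar is within 1 mm of the pad centre and square to the head. Next I move over the back of the leg, closing the fingers, and look.

>>> jog_arm --moves '[-0.16,-0.02,0,0,0,0,1,-0.33,-0.04,0,0,0,0,0,-0.49,-0.06,0,0,0,0,-1,-0.65,-0.07,0,0,0,0,-1,-0.81,-0.09,0,0,0,0,-1,-0.97,-0.11,0,0,0,0,-1,-0.97,-0.11,0,0,0,0,-1,-0.97,-0.11,0,0,0,0,-1]' --newtons 20

```text
time: 9.7
position: [0.5506, -0.1673, 0.2009]
tool_rot: [-2.096, -2.339, -0.001]
ft_force: [-0.7, 0.1, -0.3]
grip_width: 0.286
grip_force: 0.0
```

```bash
python3 - <<'E'
from h import *
show(); im=cam('wrist'); save(im,'w3.png')
print('red',blobs(cv2.bitwise_or(mask(im,(0,130,60),(8,255,255)),mask(im,(172,130,60),(180,255,255))),15))
E
```

```text
time 9.7
position [ 0.5506 -0.1673  0.2009]
tool_rot [-2.0963e+00 -2.3391e+00 -1.1000e-03]
ft_force [-0.6773  0.1192 -0.2888]
grip_width 0.286
grip_force 0.0
red [([411, 52, 15, 17, 218], [417.2, 59.5]), ([350, 199, 17, 49, 732], [358.2, 222.0])]
```

View pics/w3.png

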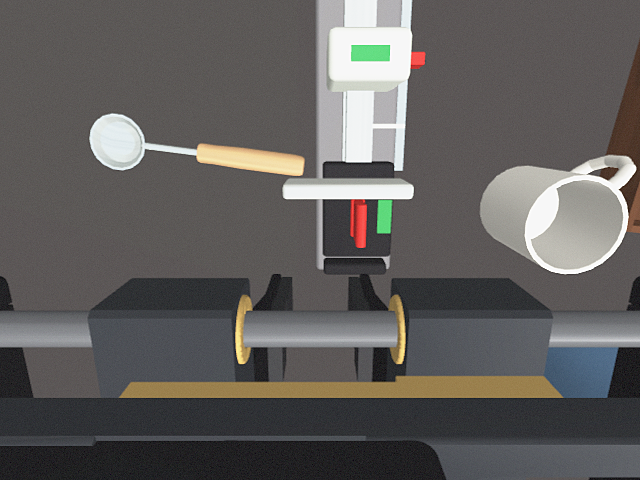

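The wrist view shows the plate top at cols 283–413 (back edge row 199), the paddle's +y face at col 355 (rows 200–247), the index line's outer end at (404,126) and the clip at (418,59). Now I turn these into reader coordinates.

```bash
cat >> h.py <<'E'
a_=np.radians(96.3); X=np.array([np.cos(a_),np.sin(a_),0]); Y=np.array([-X[1],X[0],0]); O=np.array([.5509,.1292,0])-.17*X
def rd(p): p=np.asarray(p)-O; return np.array([p@X,p@Y,p[2]]).round(4)
E
python3 - <<'E'
from h import *
im=cam('wrist'); print('tcp',rd(ctrl.get_state()['position']))
for n,u,v,z in (('plate back +y',283,199,.092),('plate back -y',413,199,.092),('plate front',348,183,.092),('face near',355,201,.084),('face far',355,247,.084),('foot end',358,256,.048),('post',355,272,.048),('idx',404,126,.025),('clip',411,58.5,.025),('idx',404,126,.04),('clip',411,58.5,.04),('head left',329,30,.105)): print(n,z,rd(onz(im,u,v,z)))
print(im['pixels'][110:140,395].mean(1).round())
E
```

```text
tcp [-0.1236  0.0325  0.2009]
plate back +y 0.092 [-0.0998  0.0608  0.092 ]
plate back -y 0.092 [-0.0998 -0.0381  0.092 ]
plate front 0.092 [-0.0877  0.0116  0.092 ]
face near 0.084 [-0.1027  0.0053  0.084 ]
face far 0.084 [-0.1402  0.0044  0.084 ]
foot end 0.048 [-0.1592 -0.0019  0.048 ]
post 0.048 [-0.1746  0.0004  0.048 ]
idx 0.025 [-0.0451 -0.0422  0.025 ]
clip 0.025 [ 0.0103 -0.045   0.025 ]
idx 0.04 [-0.0454 -0.0391  0.04  ]
clip 0.04 [ 0.0077 -0.0418  0.04  ]
head left 0.105 [0.0135 0.0268 0.105 ]
[164. 164. 167. 169. 165. 162. 163. 160. 161. 156. 157. 147. 144. 147.
 175. 236. 251. 248. 251. 236. 172. 176. 176. 180. 202. 202. 203. 197.
 205. 224.]
```

>>> jog_arm --moves '[0,0,0,0,0,0,-1,0,0,0,0,0,0,-1,0,0,0,0,0,0,-1,0,0,0.12,0,0,0,-1,0,0,0.25,0,0,0,-1,0,0,0.38,0,0,0,-1,0,0,0.475,0,0,0,-1,0,0,0.475,0,0,0,-1]'

```text
time: 10.8
position: [0.5485, -0.1675, 0.0564]
tool_rot: [-2.094, -2.336, 0.004]
ft_force: [0.8, 0.4, 0.0]
grip_width: 0.006
grip_force: 0.0
```

>>> jog_arm --moves '[0.02,0,0,0,0,0,-1,0.03,0,0,0,0,0,-1,0.04,0,0,0,0,0,-1,0.05,0,0,0,0,0,-1,0.065,0,0,0,0,0,-1,0.08,0,0,0,0,0,-1,0.1,0,0,0,0,0,-1,0.1,0,0,0,0,0,-1]'

```text
time: 11.8
position: [0.5472, -0.1372, 0.0585]
tool_rot: [-2.095, -2.34, -0.001]
ft_force: [1.2, -1.9, 1.2]
grip_width: 0.003
grip_force: 1.1
```

```bash
python3 - <<'E'
from h import *
show(); print('tcp',rd(ctrl.get_state()['position'])); im=cam('wrist'); save(im,'w4.png'); 
f=ctrl.get_state()['ft_force']; print('F reader',np.dot(f,X),np.dot(f,Y))
print('red',blobs(cv2.bitwise_or(mask(im,(0,130,60),(8,255,255)),mask(im,(172,130,60),(180,255,255))),15))
E
```

```text
time 11.8
position [ 0.5472 -0.1372  0.0585]
tool_rot [-2.0954e+00 -2.3399e+00 -8.0000e-04]
ft_force [ 1.202  -1.9024  1.2349]
grip_width 0.0034
grip_force 1.0585
tcp [-0.0944  0.0329  0.0585]
F reader -2.456632832780476 -0.9065641140210132
red [([450, 60, 46, 26, 669], [476.2, 75.6])]
```

View pics/w4.png

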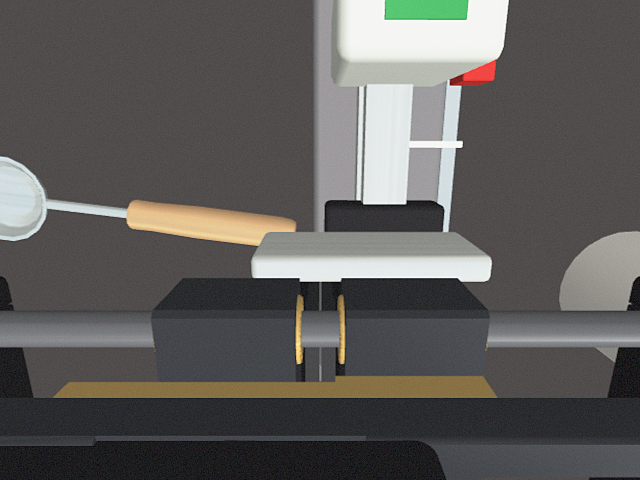

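The view shows the index line's outer end at (462,144) and the clip at (450–496, 60–86). The plate is in contact with about 2.5 N on it. I get the heights from the two views.

```bash
cat > idx.py <<'E'
from h import *
im=cam('wrist'); px=im['pixels']
red=mask(im,(0,130,60),(8,255,255))|mask(im,(172,130,60),(180,255,255))
hsv=cv2.cvtColor(px,cv2.COLOR_RGB2HSV); 
c=px[55:90,450:500]; print('red bright rows by col'); 
for u in (470,480,490): print(u,px[55:90,u,0].tolist())
for z in (.02,.025,.03,.035,.04): print(z,'idx',rd(onz(im,462,144,z)),'clip outer far',rd(onz(im,496,61,z)),'clip outer near',rd(onz(im,496,80,z)))
E
python3 idx.py; python3 - <<'E'
from h import *
im=cam('top'); s=(0.5506,-0.1673,.2009)
w=ctrl.get_image('wrist'); T=np.array(w['tool_from_camera']); Rt=R.from_rotvec([-2.0963,-2.3391,-.0011]).as_matrix()
w['C']=Rt@T[:3,3]+s; w['R']=Rt@T[:3,:3]
for z in (.02,.025,.03,.035,.04): print(z,'idx',rd(onz(w,404.5,126.5,z)),'clip of',rd(onz(w,425.5,52,z)),'on',rd(onz(w,425.5,64,z)))
i=cv2.imread('pics/w3.png')[:,:,2]; print([i[48:72,u].tolist() for u in (415,422)])
E
```

```text
red bright rows by col
470 [239, 237, 235, 230, 223, 215, 206, 198, 185, 185, 180, 187, 183, 182, 184, 223, 248, 243, 242, 242, 242, 242, 243, 243, 235, 175, 167, 170, 174, 172, 121, 72, 81, 79, 85]
480 [239, 238, 235, 229, 223, 216, 206, 196, 186, 176, 190, 232, 246, 242, 242, 242, 242, 242, 242, 242, 242, 242, 243, 243, 234, 180, 171, 170, 171, 113, 70, 77, 78, 80, 81]
490 [239, 238, 236, 229, 222, 214, 210, 242, 244, 242, 243, 242, 242, 242, 242, 241, 242, 242, 242, 242, 242, 242, 243, 245, 240, 181, 87, 82, 80, 82, 78, 77, 85, 81, 75]
0.02 idx [-0.0284 -0.046   0.02  ] clip outer far [ 0.0142 -0.0599  0.02  ] clip outer near [ 0.0048 -0.061   0.02  ]
0.025 idx [-0.0283 -0.0442  0.025 ] clip outer far [ 0.0134 -0.0579  0.025 ] clip outer near [ 0.0042 -0.0589  0.025 ]
0.03 idx [-0.0282 -0.0424  0.03  ] clip outer far [ 0.0125 -0.0558  0.03  ] clip outer near [ 0.0036 -0.0568  0.03  ]
0.035 idx [-0.0281 -0.0407  0.035 ] clip outer far [ 0.0117 -0.0537  0.035 ] clip outer near [ 0.0029 -0.0547  0.035 ]
0.04 idx [-0.0279 -0.0389  0.04  ] clip outer far [ 0.0108 -0.0516  0.04  ] clip outer near [ 0.0023 -0.0526  0.04  ]
0.02 idx [-0.0463 -0.0436  0.02  ] clip of [ 0.0154 -0.0583  0.02  ] on [ 0.0058 -0.059   0.02  ]
0.025 idx [-0.0464 -0.0425  0.025 ] clip of [ 0.0145 -0.0571  0.025 ] on [ 0.005  -0.0577  0.025 ]
0.03 idx [-0.0465 -0.0415  0.03  ] clip of [ 0.0135 -0.0558  0.03  ] on [ 0.0042 -0.0564  0.03  ]
0.035 idx [-0.0466 -0.0404  0.035 ] clip of [ 0.0126 -0.0546  0.035 ] on [ 0.0034 -0.0552  0.035 ]
0.04 idx [-0.0467 -0.0394  0.04  ] clip of [ 0.0116 -0.0533  0.04  ] on [ 0.0026 -0.0539  0.04  ]
[[90, 91, 82, 116, 246, 254, 247, 247, 247, 246, 247, 247, 247, 247, 247, 249, 249, 176, 196, 200, 194, 75, 91, 92], [90, 91, 80, 121, 247, 254, 248, 247, 247, 247, 247, 248, 248, 248, 249, 253, 255, 144, 99, 86, 94, 97, 92, 89]]
```

>>> jog_arm --moves '[0.02,0,0,0,0,0,-1,0.04,0,0,0,0,0,-1,0.06,0,0,0,0,0,-1,0.08,0,0,0,0,0,-1,0.1,0,0,0,0,0,-1,0.12,0,0,0,0,0,-1,0.12,0,0,0,0,0,-1,0.12,0,0,0,0,0,-1]'

```text
time: 13.0
position: [0.543, -0.1023, 0.0585]
tool_rot: [-2.097, -2.339, 0.0]
ft_force: [1.9, -2.3, -2.3]
grip_width: 0.004
grip_force: 1.6
```

```bash
python3 - <<'E'
from h import *
show(); print('tcp',rd(ctrl.get_state()['position'])); im=cam('wrist')
f=ctrl.get_state()['ft_force']; print('F reader',np.dot(f,X),np.dot(f,Y))
c=im['pixels'][20:280,240:520,::-1]; cv2.imwrite('pics/w5.png',cv2.resize(c,None,fx=2.2,fy=2.2))
E
```

```text
time 13.0
position [ 0.543  -0.1023  0.0585]
tool_rot [-2.0965e+00 -2.3390e+00  1.0000e-04]
ft_force [ 1.9103 -2.275  -2.2962]
grip_width 0.0039
grip_force 1.5957
tcp [-0.0593  0.0332  0.0585]
F reader -3.2823237463343617 -1.1861908562157595
```

View pics/w5.png

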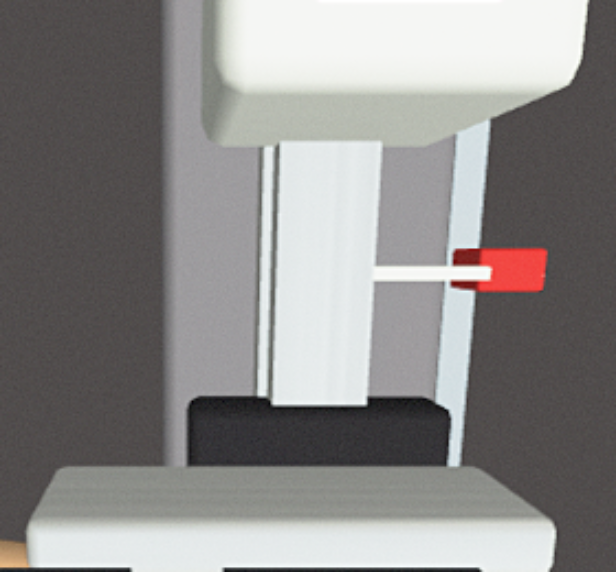

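The index line (crop row 273) lies within the clip (249–290), about 0.8 mm short of its middle. Now I slide along the plate to close the lever, with a small x trim.

>>> jog_arm --moves '[0.003,0.02,0,0,0,0,-1,0.003,0.04,0,0,0,0,-1,0.003,0.06,0,0,0,0,-1,0.003,0.08,0,0,0,0,-1,0.003,0.1,0,0,0,0,-1,0.003,0.12,0,0,0,0,-1,0.003,0.14,0,0,0,0,-1,0.003,0.14,0,0,0,0,-1]'

```text
time: 14.05
position: [0.5836, -0.0976, 0.058]
tool_rot: [-2.096, -2.337, 0.004]
ft_force: [-3.5, -4.2, 0.1]
grip_width: 0.002
grip_force: 2.7
```

```bash
cat > st.py <<'E'
from h import *
s=ctrl.get_state(); print(s['time'],'tcp',rd(s['position']),s['tool_rot'].round(4) if hasattr(s['tool_rot'],'round') else s['tool_rot']); im=cam('wrist')
f=s['ft_force']; print('F reader',np.dot(f,X),np.dot(f,Y),f[2])
red=mask(im,(0,130,60),(8,255,255))|mask(im,(172,130,60),(180,255,255)); print(blobs(red,20))
E
python3 st.py
```

```text
14.05 tcp [-0.0591 -0.0076  0.058 ] [-2.0961 -2.3367  0.0041]
F reader -3.784055490117746 3.8888478808928024 0.12229801149687036
[([375, 133, 36, 20, 621], [393.8, 142.2])]
```

>>> jog_arm --moves '[0.002,0.01,0,0,0,0,-1,0.002,0.02,0,0,0,0,-1,0.002,0.025,0,0,0,0,-1,0.002,0.03,0,0,0,0,-1,0.002,0.035,0,0,0,0,-1,0.002,0.035,0,0,0,0,-1,0.002,0.035,0,0,0,0,-1,0.002,0.035,0,0,0,0,-1]'

```text
time: 15.1
position: [0.5933, -0.0962, 0.058]
tool_rot: [-2.096, -2.336, 0.005]
ft_force: [-4.2, -5.2, 0.8]
grip_width: 0.002
grip_force: 3.1
```

```bash
python3 st.py
```

```text
15.1 tcp [-0.0587 -0.0175  0.058 ] [-2.0961 -2.3363  0.0047]
F reader -4.677586509923487 4.725889428003645 0.7696055798144658
[([357, 134, 35, 20, 603], [375.3, 143.2])]
```

>>> jog_arm --moves '[0,0.005,0,0,0,0,-1,0,0.01,0,0,0,0,-1,0,0.015,0,0,0,0,-1,0,0.015,0,0,0,0,-1,0,0.015,0,0,0,0,-1,0,0.015,0,0,0,0,-1,0,0.015,0,0,0,0,-1,0,0.015,0,0,0,0,-1]'

```text
time: 16.15
position: [0.5954, -0.0961, 0.0579]
tool_rot: [-2.094, -2.333, 0.009]
ft_force: [-11.2, -5.4, 6.6]
grip_width: 0.005
grip_force: 6.5
```

```bash
python3 st.py
```

```text
16.15 tcp [-0.0588 -0.0195  0.0579] [-2.0943 -2.3326  0.0092]
F reader -4.113842537281253 11.680672494492104 6.567201844564698
[([354, 134, 34, 20, 594], [371.8, 143.0])]
```

The Y force jumped to 11.7 N while the tool stalled, so the lever is at its stop. I verify the index, the lever and the jar.

```bash
python3 - <<'E'
from h import *
a=cam('wrist'); b=cam('scene'); 
A=cv2.resize(a['pixels'][0:280,200:480],(400,400)); B=cv2.resize(b['pixels'][170:310,260:400],(400,400),interpolation=cv2.INTER_CUBIC)
cv2.imwrite('pics/w6.png',np.hstack([A,B])[:,:,::-1])
G=a['pixels']; red=mask(a,(0,130,60),(8,255,255))|mask(a,(172,130,60),(180,255,255)); ys,xs=np.nonzero(red)
for u in (358,362,366,374,380): print(u,G[130:158,u].tolist()[::1] if 0 else (G[130:158,u,1]).tolist(),)
E
```

```text
358 [224, 221, 230, 238, 23, 66, 72, 66, 72, 62, 111, 248, 255, 255, 255, 255, 255, 176, 54, 68, 68, 63, 60, 137, 239, 226, 225, 219]
362 [221, 222, 230, 234, 26, 69, 75, 76, 74, 72, 73, 73, 72, 73, 67, 74, 71, 70, 77, 72, 74, 72, 56, 132, 242, 226, 225, 220]
366 [142, 143, 144, 140, 41, 70, 78, 76, 75, 75, 75, 75, 76, 72, 75, 74, 75, 74, 74, 75, 69, 67, 60, 46, 60, 62, 58, 59]
374 [72, 74, 78, 75, 52, 71, 75, 72, 73, 73, 74, 75, 75, 71, 73, 72, 70, 71, 70, 71, 71, 73, 66, 61, 77, 79, 76, 70]
380 [79, 76, 76, 76, 51, 69, 72, 77, 73, 73, 74, 74, 72, 71, 75, 67, 70, 77, 69, 68, 69, 72, 61, 59, 77, 77, 79, 72]
```

View pics/w6.png

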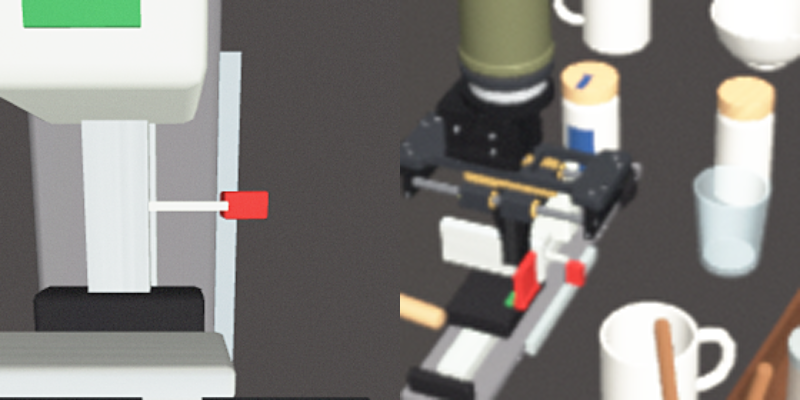

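The index line (row 143.8) is centred on the clip (134–152.5). The lever is at the far side over the green patch, the jar's label faces the head, and the neighbouring things are untouched. I'm handing it in.

```bash
python3 -c "
from bench import ctrl; print(ctrl.close_job())"
```

```text
the job is handed in; nothing more can be done
None
```

I handed the job in with the jar's label facing the head to within about 0.1°, and the arm still holding the leg with its index line centred on the red mark and the lever pushed to its stop. No verdict came back.

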